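Refit the sloping cover of a machine's control box and tug-test it

ROBOT

A 6-joint arm with a two-finger parallel gripper is mounted at the origin on a cart in front of the work surface, level with it; the furniture and walls round the work are solid. World frame = base frame: x ahead of the robot, y to its left, z up, the work surface at z = 0. Lengths are in m, angles in rad, forces in N, time in s.
With the tool pointing down it reaches from about 0.275 to 1 m from the base axis. Payload 8.4 kg.
Tool frame: the origin (TCP) lies on the centre line of the jaws, within the pads' length; the fingertips stand 17 mm ahead of it and the grasp point (between the pads) lies 2 mm behind it (bot.tcp_to_tips is the y of the fingertips in the tool frame, in m); y points along the fingers, z is the direction in which the jaws open and shut, and the axes are right-handed (so a half turn about y gives the same grasp; the last joint's range is limited). The gripper opens to 85 mm and grips with 20 to 120 N. Pads are 22 mm wide; open, the fingers measure 114 mm over their backs; the gripper's body (76 mm by 85 mm) begins 54 mm behind the grasp point. The pads swing forward as they close: fully open they stand 13 mm farther back than shut.
Start: joints at [-0.002, 0.353, 1.633, -0, 1.155, -0.002], TCP at [0.625, -0, 0.248] pointing down, gripper open.
Joint ranges: [-2.63, 2.63], [-0.92, 2.1], [0.06, 2.66], [-1.3, 4.44], [0, 2.69], [-3.02, 3.02]. Speed limits (rad/s): [2.22, 2.22, 2.79, 3.14, 3.14, 3.14].

INTERFACE

Orientations are given as a unit quaternion [x, y, z, w].
In Python, from workcell import bot, hand, kinematics, get_obs, vision, hand_in gives the robot as it stands. The module is installed in compiled form; this text tells all that it offers. Calls block until the motion is done:
- bot.reach(position, orientation): joint-space move of the TCP to a pose.
- bot.servo_line(position, ori=None, velocity=0.15): straight line of the TCP; ori=None keeps the orientation; velocity is the mean speed in m/s.
- bot.goto_joints(angles): joint-space move.
- hand.move_gripper(opening, strength=None): finger opening in m; strength is the grip in N (None keeps the last); returns when the fingers have stopped.
- bot.dwell(seconds).
- kinematics.solve_ik(position, orientation): joint angles nearest the present ones, or None.
- get_obs(): the state.
- vision.read_camera(name): name is "scene" or "side" or "wrist"; returns a dict with "frame" (384x512x3 uint8, red, green, blue), "intrinsics" (3x3 intrinsics, pixels), "dist" ([k1, k2, p1, p2, k3] as OpenCV has them; the pictures are not rectified), "view" (4x4, takes a point from world to camera coordinates). Camera axes: x right, y down, z forward; pixel columns grow to the right and rows downward; lengths in m; the calibration is good to about 2 mm. A picture is of the moment at which its call begins. There is no depth.
A pose or a line that the arm cannot do raises bot.IKError and nothing moves.
- hand_in(): hands the job in, once; it reports no verdict.
The state is a dict: "time_s": time; "joint_pos": joint angles; "joint_vel": joint speeds; "joint_efforts": joint torques, N m; "position": TCP position; "orientation": TCP orientation; "wrist_force": force on the tool from outside, world axes, zero at the start; "ft_torque": the same for the moment, N m; "gripper_width": finger opening in m.
Only numpy, scipy, OpenCV 4.12 (cv2) and the standard library are available. Lean on these libraries where they do the work, as an engineer would, in place of code of your own. Each camera call takes 0.05 s, during which the arm holds its last target. There are 200 camera calls.

TASK

The access cover is off the control box after a terminal check: hook its two tongues under the keeper strip at the foot of the sloping face, swing it down over the fastener until it lies flat on the face, then turn the fastener's wing a quarter turn clockwise until it drops into its locked position. Now take the cover by its handle again and give it a firm, steady tug (about 15 N) straight out from the face, to prove that the keeper strip and the fastener both hold it; if it lifts free, open the wing, reseat the cover, lock it and tug again. Finish with the cover flat and locked and let go of, and leave the tools lying about where they are.

Things in the scene. Friction and masses are not known exactly. Their poses are not given: they have to be found in the camera images.
- cover_seat: Sloping face (24 deg) of the fixed grey control box (260 x 190 mm, 44 mm high in front, 135 behind). Origin on the face at mid lower edge of the seated cover; x up the slope, y left, z straight out. Face: x -24 to 200 mm, y +-95, opening 114 x 86 mm. Cover home: axes parallel to these, cover_grip at x 82 (80 to 87 with play), y 0 (+-4), z 34 mm.
- keeper_strip: Steel strip 17 x 136 x 3 mm across the foot of the sloping face, fixed. Same frame as cover_seat: edge at x = -1 mm, underside z = 7.5, top z = 10.5 mm. The cover's tongues go into the 7.5 mm gap under it, which is open up the slope and ends at a stop at x = -12 mm.
- cover: Loose grey sheet-steel cover plate 180 x 120 x 4 mm, 0.3 to 0.5 kg, lying handle up on the bench. Origin under the plate's middle, x to the slot end, z out of its outer face. Two tongues 26 mm wide, 4 thick, level with the plate, y = +-38, stick out from x = -90 to -100 mm. Slot for the wing: centre x = +62, y = 0, 24 mm along x by 64 along y.
- cover_grip (a point): Centre of the bar of the cover's black bow handle; axes as cover, in whose frame it is at x = -8, y = 0, z = 34 mm. The bar runs along x: 64 mm long, 12 mm wide (y), 12 high, 24 mm free under it between two legs 12 mm thick.
- wing (a joint): Turn of the fastener's wing, rad. 0 = open: wing along the face's y, passes through the cover's slot. 1.571 = locked: wing along the slope, its pawl over the plate above the slot. Turns clockwise seen from outside to lock, under 0.1 N m. A spring detent draws it to the nearer end: let go beyond 0.95 it snaps into lock, below 0.6 it springs back open.
- wing_grip (a point): Point on the turning axis of the black wing (x = 152, y = 0 in the cover_seat frame), 22 mm out from the face. y along the wing, z out of the face. The wing is a bar 56 mm long and 12 mm thick, from 14 to 33.5 mm out from the face. Under its +y half a steel pawl of the same thickness reaches down to 7.5 mm, so 3.5 mm over the seated plate when locked.
- fastener: Fixed steel stem of the fastener (14 mm diameter) with the black wing and its pawl on it; origin on the face on the turning axis, axes as cover_seat. The locked pawl holds the cover's slot end, and only that: with its tongues not under the keeper strip the other end still lifts.
- screwdriver: Slot screwdriver with yellow handle, 213 mm long, lying beside the control box; bystander; origin under its middle.
- masking_tape: Roll of masking tape lying flat, 105 mm across, 24 mm high, on the near side of the bench; bystander; origin under its middle.
- tape_measure: Red tape measure, 62 x 79 x 36 mm, on the right of the bench; bystander; origin under its middle.

How it is judged:
On the way, in this order (a step that is already met when the one before it is completed fails the run):
1. the cover lies home on the sloping face, its tongues under the keeper strip and the open wing standing through its slot (x of cover_grip in the frame of cover_seat between 0.075 and 0.09 m and y of cover_grip in the frame of cover_seat between -0.007 and 0.007 m and z of cover_grip in the frame of cover_seat between 0.03 and 0.0375 m and angle between the z axis of cover_grip and the z axis of cover_seat, either way round below 0.045 rad and value of joint wing below 0.5 rad), for 0.2 s.
2. the wing is turned into its locked position over the seated cover (x of cover_grip in the frame of cover_seat between 0.075 and 0.09 m and y of cover_grip in the frame of cover_seat between -0.007 and 0.007 m and z of cover_grip in the frame of cover_seat between 0.03 and 0.0395 m and angle between the z axis of cover_grip and the z axis of cover_seat, either way round below 0.045 rad and value of joint wing above 1.45 rad), for 0.2 s.
3. the cover is gripped and tugged outward: keeper strip and fastener each hold it back with more than 1 N and it stays on the face (contact force between each of keeper_strip, fastener, the fingers and cover above 1 N and value of joint wing above 1.45 rad and x of cover_grip in the frame of cover_seat between 0.075 and 0.09 m and y of cover_grip in the frame of cover_seat between -0.007 and 0.007 m and z of cover_grip in the frame of cover_seat between 0.03 and 0.0425 m and angle between the z axis of cover_grip and the z axis of cover_seat, either way round below 0.045 rad), for 0.1 s.
At the end, for the whole second after the job is handed in: The cover lies at rest on the sloping face: handle centre within -7/+8 mm of its home along the slope, 7 mm sideways and -4/+3.5 mm out of the face, parallel to the face within 0.045 rad, with the wing locked (joint over 1.45 rad) (x of cover_grip in the frame of cover_seat between 0.075 and 0.09 m and y of cover_grip in the frame of cover_seat between -0.007 and 0.007 m and z of cover_grip in the frame of cover_seat between 0.03 and 0.0375 m and angle between the z axis of cover_grip and the z axis of cover_seat, either way round below 0.045 rad and value of joint wing above 1.45 rad and linear speed of cover below 0.02 m/s); the robot touches nothing.
It fails at once if the screwdriver is pushed more than 30 mm (distance of screwdriver from where it was at the start of the episode above 0.03 m).
It fails at once if the masking tape is pushed more than 30 mm (distance of masking_tape from where it was at the start of the episode above 0.03 m).
It fails at once if the tape measure is pushed more than 30 mm (distance of tape_measure from where it was at the start of the episode above 0.03 m).
It also fails if it takes over 72 s, if anything falls off the work surface, if the arm or the gripper's body presses on something with over 40 N, if the wrist force passes 120 N, or if a joint passes its speed limit or range.

## Working session

There is one attempt and no reset: what is moved stays moved. The work goes in short steps, each a Python script; the robot and the scene stay as the last script left them, time stands still between calls to the robot, and variables do not carry over. Pictures are saved under pics/ and viewed, about 8 in all and at most 12, crops included, and the job is handed in when it is done.

```bash
mkdir -p pics; cat > h.py <<'E'
import numpy as np, cv2
from scipy.spatial.transform import Rotation as R
from workcell import bot, hand, kinematics, get_obs, vision, hand_in
def snap(n,f=None):
    c=vision.read_camera(n)
    if f: cv2.imwrite('pics/'+f,c['frame'][:,:,::-1]); np.savez('pics/'+f+'.npz',K=c['intrinsics'],d=c['dist'],V=c['view'],F=c['frame'])
    return c
def load(f):
    z=np.load('pics/'+f+'.npz'); return dict(frame=z['F'],intrinsics=z['K'],dist=z['d'],view=z['V'])
def ray(c,uv):
    K,V=np.array(c['intrinsics'],float),np.array(c['view'])
    p=cv2.undistortPoints(np.array(uv,float).reshape(-1,1,2),K,np.array(c['dist'],float)).reshape(-1,2)
    d=np.c_[p,np.ones(len(p))]@V[:3,:3]
    return -V[:3,:3].T@V[:3,3],d
def onz(c,uv,z):
    o,d=ray(c,uv); return o+d*((z-o[2])/d[:,2])[:,None]
def proj(c,P):
    V=np.array(c['view']); r,_=cv2.Rodrigues(V[:3,:3])
    return cv2.projectPoints(np.array(P,float).reshape(-1,1,3),r,V[:3,3].copy(),np.array(c['intrinsics'],float),np.array(c['dist'],float))[0].reshape(-1,2)
E
python3 - <<'E'
from h import *
for n in ('scene','side','wrist'):
    c=snap(n,n+'0.png'); print(n,np.round(ray(c,[[256,192]]),3).tolist() if 0 else (ray(c,[[256,192]])[0].round(3),ray(c,[[256,192]])[1].round(3)))
a=np.hstack([cv2.imread('pics/scene0.png'),cv2.imread('pics/side0.png')]);
o=get_obs();print(o['orientation'],o['wrist_force'],o['gripper_width'],bot.tcp_to_tips)
E
```

```text
scene (array([-0.28 , -0.59 ,  0.699]), array([[ 0.706,  0.482, -0.52 ]]))
side (array([0.369, 1.037, 0.502]), array([[ 0.105, -0.935, -0.338]]))
wrist (array([0.626, 0.07 , 0.374]), array([[ 0.002, -0.291, -0.957]]))
[ 0.50028043 -0.5002568   0.49972132 -0.49974116] [ 0.45071179 -0.93208571  0.86338895] 0.08534086436424124 0.017
```

View pics/scene0.png

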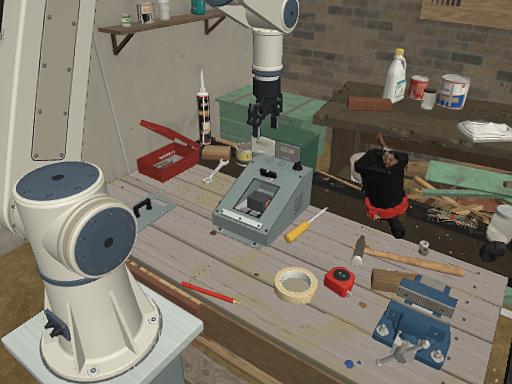

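View pics/side0.png

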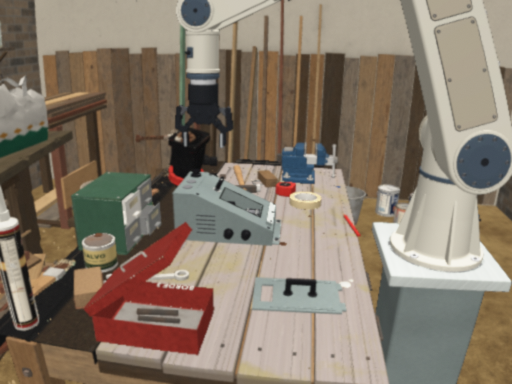

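Scene: box around px (262,205), cover partly hidden behind the arm base at (152,207). Side: cover at (300,293) with its slot on the left (268,293), tongues to the right, and box at (225,210). I'll make an enlarged composite.

```bash
python3 - <<'E'
import cv2,numpy as np
s=cv2.imread('pics/scene0.png');d=cv2.imread('pics/side0.png');w=cv2.imread('pics/wrist0.png')
a=cv2.resize(s[150:250,205:325],(400,333)) 
b=cv2.resize(d[165:250,165:295],(400,262));e=cv2.resize(d[270:320,245:355],(400,182))
o=np.zeros((600,800,3),np.uint8);o[:300,:400]=cv2.resize(w,(400,300));o[:333,400:]=a;o[333:595,400:]=b;o[310:492,:400]=e
cv2.imwrite('pics/c1.png',o)
E
```

```text
(no output)
```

View pics/c1.png

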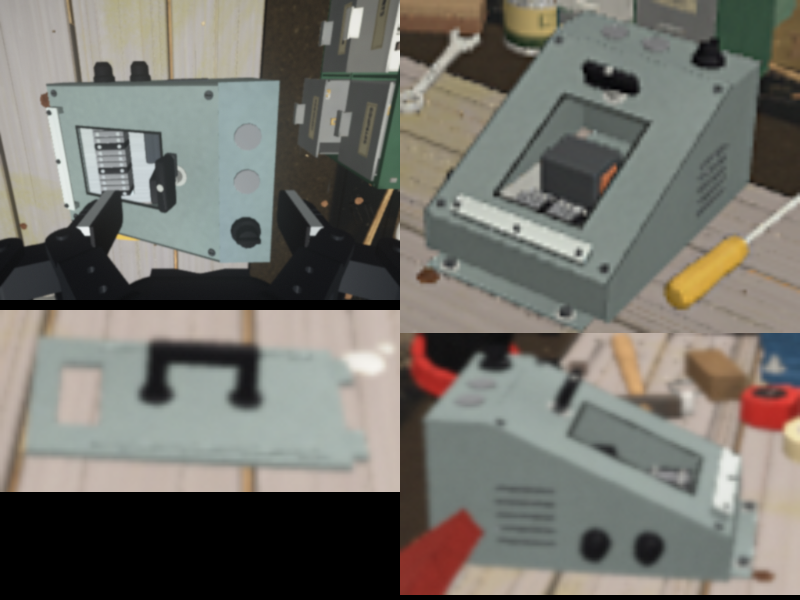

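Wrist (top left): box with strip at left (60,155) and wing at (163,180), standing along y, open. The robot side is at the left, so seat +x is roughly world +x. In the side view, the cover's slot end also points to +x. Next I'll take closer wrist views of the box and the cover.

```bash
python3 - <<'E'
from h import *
c=load('side0.png'); P=onz(c,[[300,295]],0.004)[0]; print('cover',P)
w=load('wrist0.png'); print('strip',onz(w,[[75,200]],0.06),'wing',onz(w,[[209,230]],0.13))
q=get_obs()['orientation']
bot.reach([0.56,-0.10,0.32],q); snap('wrist','wb.png')
bot.reach([P[0],P[1]-0.10,0.28],q); snap('wrist','wc.png')
print(get_obs()['time_s'])
a=cv2.imread('pics/wb.png');b=cv2.imread('pics/wc.png')
cv2.imwrite('pics/c2.png',np.vstack([cv2.resize(a[:300],(512,300)),b[:300]]))
E
```

```text
cover [0.35678224 0.27596312 0.004     ]
strip [[ 0.44966002 -0.033642    0.06      ]] wing [[ 0.58987673 -0.03531683  0.13      ]]
2.1667
```

View pics/c2.png

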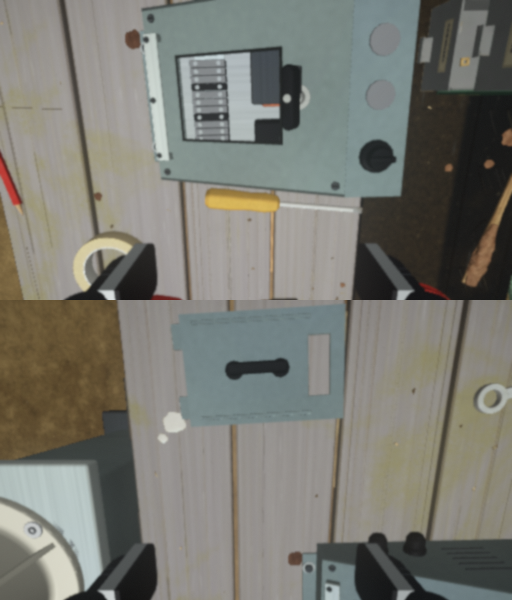

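The upper half shows the box, with the strip at (155,97) and the wing at (288,98). The lower half shows the cover plate, with corners from about (180,318) to (343,415) and the handle at (257,368). Next I'll measure by masks.

```bash
cat > meas.py <<'E'
from h import *
def big(m,roi):
    x0,y0,x1,y1=roi; z=np.zeros(m.shape,np.uint8); z[y0:y1,x0:x1]=m[y0:y1,x0:x1].astype(np.uint8)
    cs=cv2.findContours(z,cv2.RETR_EXTERNAL,cv2.CHAIN_APPROX_NONE)[0]; return max(cs,key=cv2.contourArea)
b=load('wb.png'); h=cv2.cvtColor(b['frame'],cv2.COLOR_RGB2HSV)
strip=big((h[:,:,2]>190)&(h[:,:,1]<40),(138,25,175,165)); bx=cv2.boxPoints(cv2.minAreaRect(strip)); print('strip px',bx.round(1).tolist())
wing=big(h[:,:,2]<60,(278,55,305,140)); wr=cv2.minAreaRect(wing); print('wing px',wr)
screw=big((h[:,:,2]>150),(282,90,294,106)); scr=cv2.minAreaRect(screw)[0]; print('screw',scr)
s,c=np.sin(np.radians(24)),np.cos(np.radians(24))
def frame(psi): # columns x,y,z
    return R.from_euler('z',psi).as_matrix()@np.array([[c,0,-s],[0,1,0],[s,0,c]])
def onface(cam,uv,Rf,o,out):
    O,d=ray(cam,uv); n=Rf[:,2]; p0=np.array(o)+n*out; t=((p0-O)@n)/(d@n); return O+d*t[:,None]
o=np.array([.46,0,.0538]); psi=-.08
for i in range(10):
    Rf=frame(psi); P=onface(b,bx,Rf,o,.0105); L=(P-o)@Rf
    ctr=L.mean(0); a=L[np.argsort(L[:,1])]; e=a[2:].mean(0)-a[:2].mean(0)
    psi+= -e[0]/e[1]*c*0.9 if abs(e[1])>.01 else 0
    d=Rf@np.array([ctr[0]+.0095,ctr[1],0]); o=o+[d[0],d[1],0]
    # keep plane height: origin always at z .0538
print('seat o',o.round(4),'psi',psi, 'size',np.ptp(L,axis=0).round(4),'e',e.round(4))
W=onface(b,[scr,wr[0]],frame(psi),o,.0335); print('wing local',((W-o)@frame(psi)).round(4))
k=load('wc.png'); h=cv2.cvtColor(k['frame'],cv2.COLOR_RGB2HSV)
F=k['frame'].astype(int); m=((F[:,:,2]-F[:,:,0])>8)|(h[:,:,2]<50)
pl=big(m,(160,0,360,135)); pr=cv2.boxPoints(cv2.minAreaRect(pl)); Pc=onz(k,pr,.004); print('plate px',pr.round().tolist(),'\n',Pc.round(4).tolist(),[np.linalg.norm(Pc[i]-Pc[i-1]).round(4) for i in range(4)])
hd=big(h[:,:,2]<60,(215,45,300,90)); hp=cv2.boxPoints(cv2.minAreaRect(hd)); Ph=onz(k,hp,.04); print('handle',Ph.mean(0).round(4),[np.linalg.norm(Ph[i]-Ph[i-1]).round(4) for i in range(4)])
sl=big(~m,(300,25,338,105)); sp=cv2.boxPoints(cv2.minAreaRect(sl)); Ps=onz(k,sp,.004); print('slot',Ps.mean(0).round(4),[np.linalg.norm(Ps[i]-Ps[i-1]).round(4) for i in range(4)])
E
python3 meas.py
```

```text
strip px [[143.3000030517578, 35.0], [154.39999389648438, 33.70000076293945], [168.1999969482422, 158.89999389648438], [157.0, 160.10000610351562]]
wing px ((289.1283874511719, 97.15582275390625), (21.551294326782227, 84.02082061767578), 0.8814040422439575)
screw (286.5, 98.0)
seat o [ 0.4643 -0.0403  0.0538] psi 0.027093090967016578 size [0.0166 0.1352 0.    ] e [ 0.     0.134 -0.   ]
wing local [[0.1512 0.0006 0.0335]
 [0.1536 0.0013 0.0335]]
plate px [[170.0, 15.0], [344.0, 4.0], [351.0, 116.0], [178.0, 128.0]] 
 [[0.2673, 0.3238, 0.004], [0.4542, 0.3348, 0.004], [0.4721, 0.2167, 0.004], [0.2671, 0.2034, 0.004]] [np.float64(0.1204), np.float64(0.1872), np.float64(0.1195), np.float64(0.2054)]
handle [0.361  0.2675 0.04  ] [np.float64(0.0158), np.float64(0.0636), np.float64(0.0157), np.float64(0.0644)]
slot [0.4311 0.2736 0.004 ] [np.float64(0.0654), np.float64(0.0241), np.float64(0.0654), np.float64(0.0254)]
```

Sizes agree: the strip reads 16.6 x 135 mm, handle to slot is 70.4 mm, and the wing is at x≈152. Next I'll check IK for all poses, then grasp the cover.

```bash
cat >> h.py <<'E'
O=np.array([.4643,-.0403,.0538]); PSI=.0271; S24=np.radians(24)
Rf=R.from_euler('z',PSI).as_matrix()@np.array([[np.cos(S24),0,-np.sin(S24)],[0,1,0],[np.sin(S24),0,np.cos(S24)]])
def W(p): return O+Rf@np.array(p,float)
def L(p): return Rf.T@(np.array(p)-O)
def ori(X,Z,sgn=1):
    "tool y = -Z, tool z = sgn*(Z x X)"
    y=-np.array(Z); z=sgn*np.cross(Z,X); return R.from_matrix(np.c_[np.cross(y,z),y,z]).as_quat()
def tilt(th,sgn=1,yaw=0): # cover axes in world with slot end lifted by th over the face
    M=Rf@R.from_euler('z',yaw).as_matrix()@R.from_euler('y',-th).as_matrix(); return M, ori(M[:,0],M[:,2],sgn)
GR=.002
def tcp_for_grip(g,th,sgn=1): # g = cover_grip in the seat frame
    M,q=tilt(th,sgn); return W(g)-GR*M[:,2],q
def grip_for_tip(tip,th): # tongue tip bottom (x,z) in seat -> grip: local (92,34) mm
    c,s=np.cos(th),np.sin(th); return np.array([tip[0]+.092*c-.034*s,0,tip[1]+.092*s+.034*c])
def wf(n=3):
    f=[]
    for i in range(n): f.append(get_obs()['wrist_force']); bot.dwell(.02)
    return np.mean(f,0)
E
python3 - <<'E'
from h import *
k=load('wc.png'); h=cv2.cvtColor(k['frame'],cv2.COLOR_RGB2HSV)
m=(h[:,:,2]<60).astype(np.uint8); z=np.zeros_like(m); z[45:90,215:300]=m[45:90,215:300]
c=max(cv2.findContours(z,0,1)[0],key=cv2.contourArea); (x0,y0)=np.ravel(cv2.fitLine(c,2,0,.01,.01))[2:]; v=np.ravel(cv2.fitLine(c,2,0,.01,.01))[:2]
P=onz(k,[[x0-30*v[0],y0-30*v[1]],[x0+30*v[0],y0+30*v[1]]],.04); d=P[1]-P[0]; yaw=np.arctan2(d[1],d[0]); print('yaw',yaw)
j0=get_obs()['joint_pos']; print(np.round(j0,2))
Xc=[np.cos(yaw),np.sin(yaw),0]
for sg in (1,-1):
    q=ori(Xc,[0,0,1],sg); r=kinematics.solve_ik([.361,.2675,.032],q); print(sg,'pick',None if r is None else np.round(r,2))
    for th,tip in ((.3,(.02,.03)),(.28,(.004,0)),(0,(-.01,0))):
        p,q=tcp_for_grip(grip_for_tip(tip,th),th,sg); r=kinematics.solve_ik(p,q); print(sg,th,p.round(3),None if r is None else np.round(r,2))
for ph in (0,np.pi/2): # wing: bar along y; tool z along seat x
  for sg in (1,-1):
    X=Rf@R.from_euler('z',-ph).as_matrix()@np.array([0,1,0]); q=ori(X,Rf[:,2],sg); r=kinematics.solve_ik(W([.152,0,.027]),q); print('wing',ph,sg,None if r is None else np.round(r,2))
E
```

```text
yaw 0.05932394099660211
[ 0.45 -0.05  2.04  0.    1.15  0.45]
1 pick [ 0.63  0.44  2.15 -0.    0.55 -1.  ]
1 0.3 [ 0.519 -0.039  0.174] [-0.15  0.13  2.4   2.28  0.15  2.3 ]
1 0.28 [ 0.518 -0.039  0.139] [-0.15  0.22  2.42  2.59  0.21  1.98]
1 0 [ 0.526 -0.039  0.116] [-0.11  0.26  2.24  0.24  0.24 -1.93]
-1 pick [ 0.63  0.44  2.15 -0.    0.55  2.15]
-1 0.3 [ 0.519 -0.039  0.174] [-0.15  0.13  2.4   2.28  0.15 -0.85]
-1 0.28 [ 0.518 -0.039  0.139] [-0.15  0.22  2.42  2.59  0.21 -1.16]
-1 0 [ 0.526 -0.039  0.116] [-0.11  0.26  2.24  0.24  0.24  1.21]
wing 0 1 [-0.09  0.29  2.09  0.14  0.34  2.9 ]
wing 0 -1 [-0.09  0.29  2.09  0.14  0.34 -0.24]
wing 1.5707963267948966 1 [-0.09  0.29  2.09  0.14  0.34 -1.81]
wing 1.5707963267948966 -1 [-0.09  0.29  2.09  0.14  0.34  1.33]
```

```bash
python3 - <<'E'
from h import *
yaw=.07; q=ori([np.cos(yaw),np.sin(yaw),0],[0,0,1],-1); p=np.array([.361,.2675,.032])
bot.reach(p+[0,0,.10],q); hand.move_gripper(.05,80); bot.servo_line(p,q,.12); print(wf())
hand.move_gripper(0,80); o=get_obs(); print('w',o['gripper_width'],wf())
bot.servo_line(p+[0,0,.18],q,.15); bot.dwell(.3); print(wf(),get_obs()['gripper_width'],get_obs()['position'],get_obs()['time_s'])
snap('wrist','wg.png'); snap('side','sg.png')
a=cv2.imread('pics/wg.png');b=cv2.imread('pics/sg.png')
cv2.imwrite('pics/c3.png',np.vstack([a[:384],cv2.resize(b[150:330,150:420],(324,216)) if 0 else cv2.resize(b[170:340,200:456],(512,216))*1][:2]) if 0 else np.vstack([a,cv2.resize(b[180:270,200:413],(512,216))]))
E
```

```text
[-0.04315896 -0.08117361  0.2993001 ]
w 0.010191622132602983 [-1.79559154 -0.2266153   8.5432815 ]
[ 0.25701815  0.02785079 -4.08394716] 0.010359828776000477 [0.36090286 0.26743603 0.21173178] 7.3167
```

View pics/c3.png

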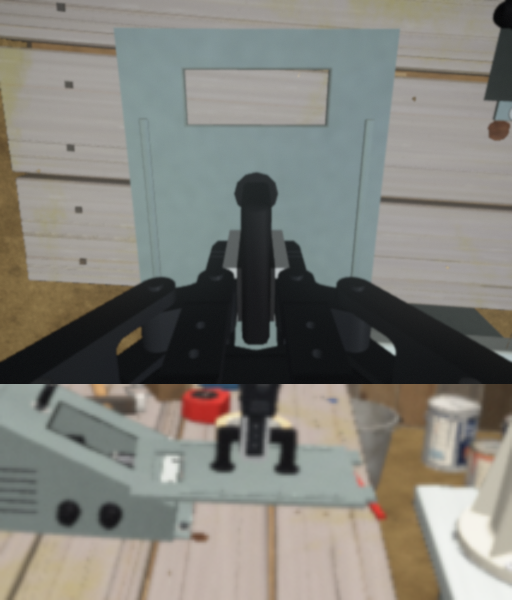

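The cover is held and level: 4.1 N of weight, slot at about (257,97), straight. Next I'll measure the in-hand offset from the slot corners.

```bash
python3 - <<'E'
from h import *
k=load('wg.png'); F=k['frame'].astype(int); m=((F[:,:,2]-F[:,:,0])<=8).astype(np.uint8); z=np.zeros_like(m); z[55:140,170:345]=m[55:140,170:345]
c=max(cv2.findContours(z,0,1)[0],key=cv2.contourArea); r=cv2.minAreaRect(c); bx=cv2.boxPoints(r); print(r)
o=get_obs(); T=np.array(o['position']); M=R.from_quat(o['orientation']).as_matrix()
for h in (.032-.004,.032): # plate top plane below TCP by 28 mm (nominal), bottom
    P=onz(k,bx,T[2]-h); D=(P-T); print(h,'along coverx(toolx?)',(D@M).mean(0).round(4),[np.linalg.norm(P[i]-P[i-1]).round(4) for i in range(4)])
print(M.round(3))
E
```

```text
((256.5, 97.0), (58.0, 147.0), 90.0)
0.028 along coverx(toolx?) [-0.0693  0.028   0.0015] [np.float64(0.0247), np.float64(0.0635), np.float64(0.0248), np.float64(0.0666)]
0.032 along coverx(toolx?) [-0.0692  0.032   0.0015] [np.float64(0.0254), np.float64(0.0651), np.float64(0.0254), np.float64(0.0684)]
[[-0.998 -0.     0.07 ]
 [-0.07  -0.    -0.998]
 [ 0.    -1.     0.   ]]
```

```bash
python3 - <<'E'
from h import *
th=.28
p,q=tcp_for_grip(grip_for_tip((.02,.10),th),th,-1); bot.reach(p,q); print(get_obs()['joint_pos'].round(2) if hasattr(get_obs()['joint_pos'],'round') else get_obs()['joint_pos'],get_obs()['time_s'])
p,q=tcp_for_grip(grip_for_tip((.008,.012),th),th,-1); bot.servo_line(p,q,.1); bot.dwell(.2)
f0=wf(5)@Rf; print('f0 seat',f0.round(2),get_obs()['time_s'])
snap('wrist','wi.png'); snap('side','si.png'); snap('scene','ci.png')
a=cv2.imread('pics/scene0.png'); 
a=cv2.resize(cv2.imread('pics/ci.png')[130:250,195:345],(400,320));b=cv2.resize(cv2.imread('pics/si.png')[150:260,155:300],(400,303))
w=cv2.resize(cv2.imread('pics/wi.png'),(400,300))
o=np.zeros((600,800,3),np.uint8);o[:320,:400]=a;o[:303,400:]=b;o[303:595,400:]=w[:292];cv2.imwrite('pics/c4.png',o)
E
```

```text
[-0.16 -0.07  2.38  0.7   0.19  0.74] 8.6833
f0 seat [-1.76 -0.07 -3.66] 11.0083
```

View pics/c4.png

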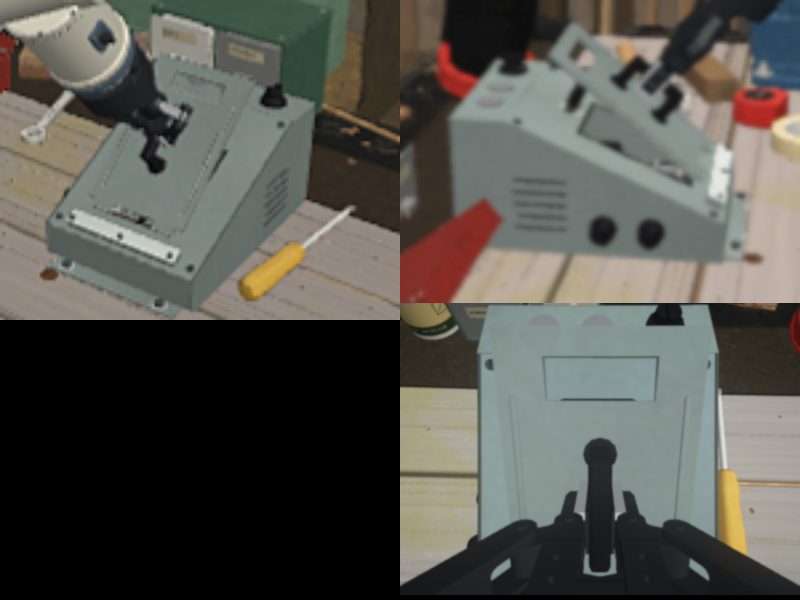

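Looks right: the tongues are just above the face, upslope of the strip, and the wing shows centred at the slot's lower edge (595,399). Next is a guarded lowering, then a slide to the stop.

```bash
python3 - <<'E'
from h import *
th=.28; f0=wf(5)@Rf
def go(tip,th,v=.02):
    p,q=tcp_for_grip(grip_for_tip(tip,th),th,-1); bot.servo_line(p,q,v); return wf()@Rf-f0
x,z=.008,.012
while z>-.004:
    z-=.001; d=go((x,z),th); 
    if d[2]>2: break
print('touch z',z,d.round(2),get_obs()['time_s'])
zt=z+.0006
n=0
while x>-.014:
    x-=.001; d=go((x,zt),th); 
    if d[2]>5: zt+=.0005
    if d[2]<.3: zt-=.0004
    print(round(x,4),round(zt,4),d.round(1))
    if d[0]>5: break
np.save('st.npy',[x,zt,th]); print(L(get_obs()['position']).round(4),get_obs()['time_s'])
E
```

```text
touch z 0.0009999999999999966 [ 0.75 -0.48  2.98] 14.5417
0.007 0.0016 [ 0.7 -0.3  1. ]
0.006 0.0016 [ 0.8 -0.3  0.9]
0.005 0.0016 [1.1 0.1 0.7]
0.004 0.0016 [0.4 0.1 0.9]
0.003 0.0016 [0.4 0.1 1.4]
0.002 0.0016 [ 0.6 -0.3  0.5]
0.001 0.0016 [1.1 0.  1. ]
0.0 0.0016 [ 0.5 -0.1  0.6]
-0.001 0.0016 [ 0.3 -0.4  1.4]
-0.002 0.0016 [ 0.6 -0.2  1.6]
-0.003 0.0016 [ 0.8 -0.5  1.3]
-0.004 0.0016 [1.3 0.3 1.3]
-0.005 0.0016 [ 0.7 -0.5  0.7]
-0.006 0.0016 [0.6 0.4 0.8]
-0.007 0.0016 [0.7 0.  1.3]
-0.008 0.0016 [0.4 0.3 1. ]
-0.009 0.0016 [ 0.1 -0.1  1.4]
-0.01 0.0016 [ 0.6 -0.8  0.8]
-0.011 0.0016 [ 1.3 -0.2  1.3]
-0.012 0.0016 [4.5 0.8 2.6]
-0.013 0.0021 [7.4 1.5 5.3]
[0.0682 0.0001 0.0582] 20.8417
```

Contact with the stop came at tip x≈-11.5 mm, against -12 expected. The face was at z≈1 mm. I'll back off 1.5 mm and swing down.

```bash
python3 - <<'E'
from h import *
x,zt,th=np.load('st.npy')
M,_=tilt(th); 
def go(tip,th,v=.012):
    p,q=tcp_for_grip(grip_for_tip(tip,th),th,-1); bot.servo_line(p,q,v); return wf(2)@Rf
x=-.0105; zt=.0016
print('base',go((x,zt),th).round(1),np.round(get_obs()['joint_pos'],2))
n=14
for i,t in enumerate(np.linspace(th,0,n+1)[1:]):
    z=.0016-.0006*(i+1)/n; f=go((x,z),t); o=get_obs(); print(round(t,3),f.round(1),np.round(o['joint_pos'],2)[3:],round(o['time_s'],1))
    if np.linalg.norm(f-[-1.7,0,-3.7])>14: print('STOP');break
print(L(get_obs()['position']).round(4))
np.save('st.npy',[x,z,t])
E
```

```text
base [2.4 1.9 0.2] [-0.16  0.21  2.45  2.62  0.24 -1.21]
0.26 [ 1.5  0.1 -0.6] [ 2.56  0.21 -1.14] 21.6
0.24 [ 0.5 -0.3 -0.8] [ 2.48  0.18 -1.06] 21.9
0.22 [-0.2 -0.3 -1.7] [ 2.37  0.15 -0.94] 22.3
0.2 [-1.3 -0.4 -2.3] [ 2.2   0.12 -0.77] 22.6
0.18 [-0.1 -0.8 -2. ] [ 1.96  0.1  -0.53] 23.0
0.16 [-1.4  0.2 -2.5] [ 1.64  0.09 -0.21] 23.5
0.14 [-1.5  0.1 -2.4] [1.28 0.09 0.16] 24.0
0.12 [-1.   0.6 -2.4] [0.95 0.1  0.49] 24.4
0.1 [-0.7 -0.6 -1.7] [0.72 0.11 0.73] 24.8
0.08 [-0.6  0.3 -2.3] [0.55 0.14 0.89] 25.2
0.06 [-1.3 -0.  -2.1] [0.43 0.16 1.01] 25.5
0.04 [-1.1  0.  -2.3] [0.35 0.19 1.1 ] 25.9
0.02 [-0.7 -0.2 -1.8] [0.29 0.21 1.16] 26.2
0.0 [-6.  -1.2 18.3] [0.24 0.24 1.21] 26.6
STOP
[0.0804 0.0002 0.0337]
```

Swung to flat, with firm contact on the face in the last step. I'll relax, release, retreat to the wing-approach pose and check.

```bash
python3 - <<'E'
from h import *
p=np.array(get_obs()['position']); n=Rf[:,2]
bot.servo_line(p+n*.0004,None,.01); print((wf()@Rf).round(1))
hand.move_gripper(.045); bot.dwell(.1); print((wf()@Rf).round(1))
bot.servo_line(p+n*.09,None,.12)
q=ori(Rf[:,1],n,-1); bot.reach(W([.152,0,.12]),q); print(np.round(get_obs()['joint_pos'],2),get_obs()['time_s'])
snap('wrist','wr.png'); snap('side','sr.png'); snap('scene','cr.png')
a=cv2.resize(cv2.imread('pics/cr.png')[130:250,195:345],(400,320));b=cv2.resize(cv2.imread('pics/sr.png')[150:260,155:300],(400,303))
w=cv2.resize(cv2.imread('pics/wr.png'),(400,300))
o=np.zeros((600,800,3),np.uint8);o[:320,:400]=a;o[:303,400:]=b;o[303:595,400:]=w[:292];cv2.imwrite('pics/c5.png',o)
E
```

```text
[-2.  -0.5 -3.8]
[-0.1  0.3  0.1]
[-0.1   0.1   2.1   0.1   0.53 -0.21] 29.7333
```

View pics/c5.png

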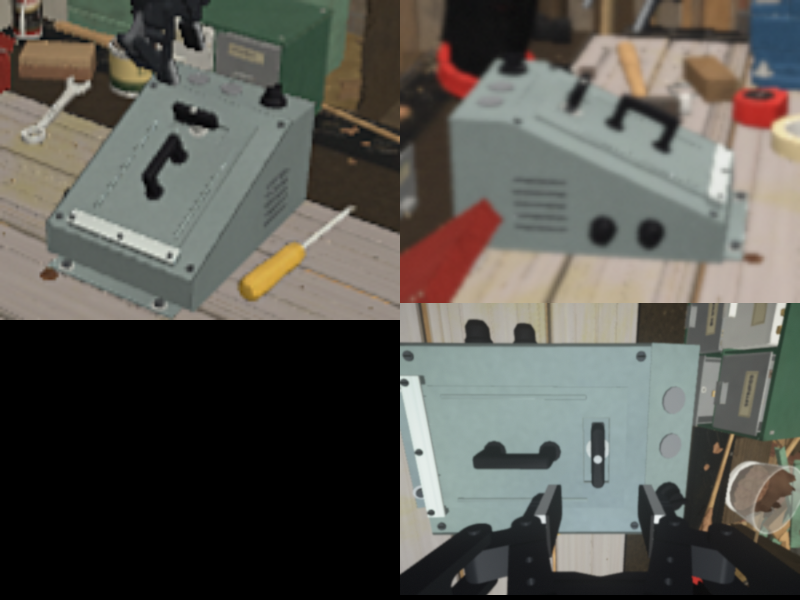

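The cover lies flat and the wing stands centred in the slot (598,452). Next I'll grip the wing and turn it by joint 6.

```bash
python3 - <<'E'
from h import *
n=Rf[:,2]; hand.move_gripper(.03,30)
bot.servo_line(W([.152,0,.028]),None,.1); print('down',(wf()@Rf).round(1))
hand.move_gripper(0,30); print('grip',get_obs()['gripper_width'],(wf()@Rf).round(1))
j=np.array(get_obs()['joint_pos'],float); g=j[5]
for k in range(1,7):
    jj=j.copy(); jj[5]=g+1.571*k/6; bot.goto_joints(jj); o=get_obs(); print(k,(wf(2)@Rf).round(1),(np.array(o['ft_torque'])@Rf).round(2),round(o['gripper_width'],4),round(o['time_s'],1))
hand.move_gripper(.03); bot.dwell(.2); bot.servo_line(W([.152,0,.11]),None,.12)
bot.reach(W([.10,0,.14]),tilt(0,-1)[1])
print(get_obs()['time_s'],np.round(get_obs()['joint_pos'],2))
snap('wrist','ww.png'); snap('scene','cw.png')
a=cv2.resize(cv2.imread('pics/cw.png')[130:250,195:345],(400,320));w=cv2.resize(cv2.imread('pics/ww.png'),(400,300))
o=np.zeros((320,800,3),np.uint8);o[:320,:400]=a;o[:300,400:]=w;cv2.imwrite('pics/c6.png',o)
E
```

```text
down [ 0.   0.4 -0.7]
grip 0.01093579878740021 [-5.9 -0.9  7.7]
1 [-2.2 -0.2  1.3] [-0.18  0.59 -0.07] 0.0112 32.0
2 [-2.4  5.2  2.8] [0.94 0.46 0.  ] 0.0107 32.4
3 [-4.1  1.6  4.5] [0.14 0.88 0.18] 0.0109 32.8
4 [-3.4  4.8  4.1] [ 0.59  0.9  -0.15] 0.0105 33.2
5 [-2.3  9.1  2.1] [1.47 0.37 0.  ] 0.0105 33.6
6 [-0.4 10.1  0.9] [ 1.56  0.19 -0.15] 0.0107 34.0
35.7083 [-0.12  0.01  2.2   0.12  0.52  1.33]
```

View pics/c6.png

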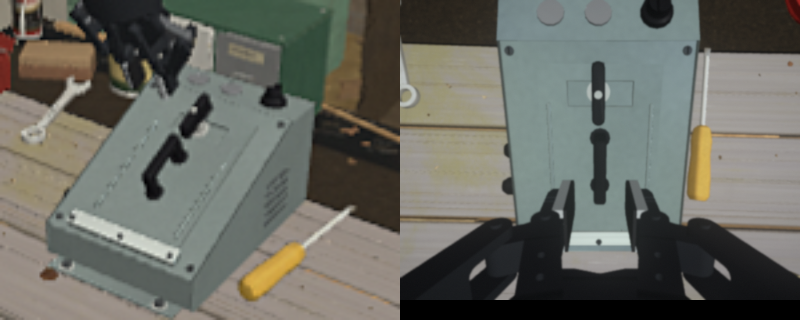

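The wing is locked, lying along the slope with its pawl upslope. Next comes the tug.

```bash
python3 - <<'E'
from h import *
n=Rf[:,2]; p,q=tcp_for_grip([.0815,0,.034],0,-1)
hand.move_gripper(.045,80); bot.reach(p+n*.06,q); bot.servo_line(p,q,.1); f0=wf(3)@Rf; print('f0',f0.round(1))
hand.move_gripper(0,80); print(get_obs()['gripper_width'],(wf()@Rf).round(1))
d=0
while d<.008:
    d+=.0005; bot.servo_line(p+n*d,q,.01); f=wf(2)@Rf-f0; print(round(d,4),f.round(1),L(get_obs()['position'])[2].round(4))
    if f[2]<-17: break
for i in range(4): bot.dwell(.25); print('hold',(wf(2)@Rf-f0).round(1),L(get_obs()['position']).round(4))
E
```

```text
f0 [ 0.4 -0.1  0.3]
0.010414607435315493 [-0.5  0.1  9.7]
0.0005 [0.  1.5 2.5] 0.0326
0.001 [ 0.4  1.2 -4.4] 0.0329
0.0015 [ 0.9  0.2 -4.9] 0.0334
0.002 [ 0.8  0.1 -4.9] 0.034
0.0025 [ 0.   0.7 -5. ] 0.0345
0.003 [-0.3  0.4 -4.8] 0.035
0.0035 [-0.7  0.2 -5. ] 0.0355
0.004 [ 0.3 -0.2 -4.8] 0.036
0.0045 [  1.8   1.5 -13.6] 0.0362
0.005 [  2.9   0.8 -24.7] 0.0363
hold [  2.6   1.4 -24.8] [0.0816 0.     0.0363]
hold [  2.6   0.8 -24.3] [0.0816 0.     0.0363]
hold [  2.5   1.6 -24.9] [0.0816 0.     0.0363]
hold [  3.2   1.1 -24.9] [0.0816 0.     0.0363]
```

It holds hard after 3.5 mm of slack, which is the expected play. Next I'll check that both ends share the load from the moment, and ease towards 15 N of net pull.

```bash
python3 - <<'E'
from h import *
n=Rf[:,2]; p,q=tcp_for_grip([.0815,0,.034],0,-1)
def rd(s):
    bot.dwell(.1); T=np.mean([(get_obs()['ft_torque'],bot.dwell(.02))[0] for _ in range(3)],0)@Rf; F=wf(3)@Rf; print(s,F.round(1),T.round(2),L(get_obs()['position']).round(4)); return F,T
rd('full'); bot.servo_line(p+n*.0047,q,.01); rd('.0047')
for t in (.008,-.008):
    for d in (.0045,.0049):
        bot.servo_line(p+n*d,tilt(t,-1)[1],.01); rd((t,d))
bot.servo_line(p+n*.0025,q,.01); rd('free')
print(get_obs()['time_s'])
E
```

```text
full [  3.    0.6 -24.3] [ 0.15 -0.39  0.06] [0.0815 0.0001 0.0363]
.0047 [  3.2   0.8 -17.6] [ 0.14 -0.23  0.08] [0.0816 0.     0.0363]
(0.008, 0.0045) [  2.7   0.6 -13.7] [ 0.11 -0.01  0.09] [0.0816 0.     0.0362]
(0.008, 0.0049) [  3.3   0.8 -22.2] [ 0.16 -0.14  0.05] [0.0816 0.     0.0363]
(-0.008, 0.0045) [  2.2  -0.6 -15. ] [-0.   -0.31  0.04] [ 0.0817 -0.0001  0.0362]
(-0.008, 0.0049) [  3.5   0.  -24.4] [-0.02 -0.46  0.04] [ 0.0817 -0.0001  0.0363]
free [ 1.9  0.6 -3.2] [ 0.1  -0.02  0.07] [ 0.0816 -0.      0.0346]
44.6917
```

The moment is only 0.37 N m at 21 N, so the load acts about 18 mm off the handle centre (one end alone would need ~80 mm). Both ends share it. I'll set the cover down, let go, retreat and check.

```bash
python3 - <<'E'
from h import *
n=Rf[:,2]; p,q=tcp_for_grip([.0815,0,.034],0,-1)
bot.servo_line(p+n*.0007,q,.02); print((wf()@Rf).round(1))
hand.move_gripper(.045); bot.dwell(.2); bot.servo_line(p+n*.12,q,.12); bot.dwell(.3); print((wf()@Rf).round(1),get_obs()['time_s'])
w=snap('wrist','wz.png'); snap('scene','cz.png'); snap('side','sz.png')
o=np.zeros((600,800,3),np.uint8);o[:320,:400]=cv2.resize(cv2.imread('pics/cz.png')[130:250,195:345],(400,320));o[:300,400:]=cv2.resize(cv2.imread('pics/wz.png'),(400,300));o[300:,400:]=cv2.resize(cv2.imread('pics/sz.png')[150:260,155:300],(400,300));cv2.imwrite('pics/c7.png',o)
E
```

```text
[ 1.3  0.4 -2.7]
[ 0.1 -0.3 -0.1] 47.1083
```

View pics/c7.png

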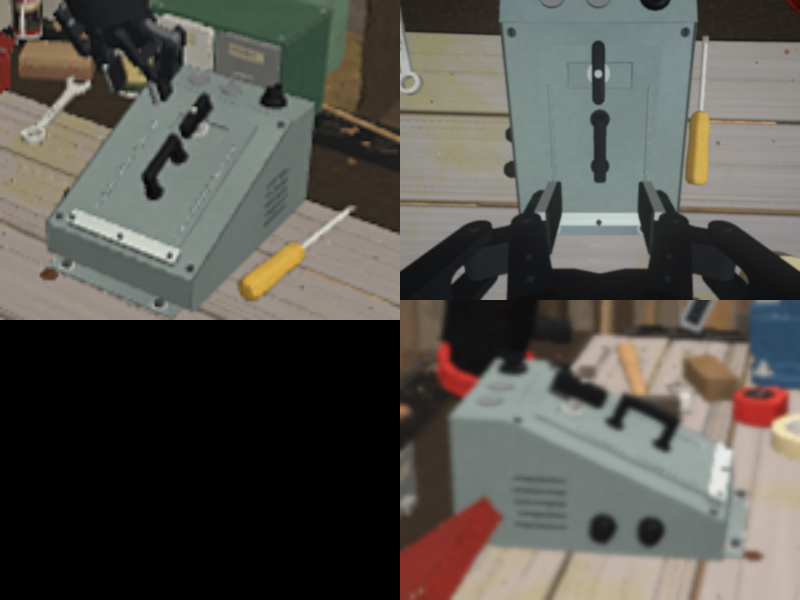

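The cover is flat, the wing is along the slope and locked, the gripper is clear and the screwdriver has not moved. Handing in.

```bash
python3 -c "
from h import *
hand_in()"
```

```text
the job is handed in; nothing more can be done
```

The cover is back on the control box, hooked, flat and locked. It passed the tug test, and I handed the job in at about 47 s on the robot's clock.

- **Seating:** I slid the tongues under the keeper strip until they met the stop, at x ≈ -11.5 mm (-12 mm expected). I then swung the cover down until it lay flat, with the open wing standing centred in its slot.
- **Locking:** I turned the wing a quarter turn clockwise, and the pictures show it lying along the slope afterwards.
- **Tug:** The cover stopped hard after about 3.5 mm of lift, which is the expected play. The pull was about 21 N net at its peak and about 14 N when eased, so the peak was above the 15 N asked for. The moment put the load about 18 mm off the handle centre, so the strip and the fastener both held. I inferred that split from the wrist moment, as the separate contact forces can't be read.
- **Last checks:** The final pictures show the cover flat, the wing locked and the screwdriver, the nearest tool, where it was. The wrist force was about 0 N after letting go and backing off.
- **Disagreements:** With the cover in hand, the wrist camera put the slot about 1.5 mm off to one side. That is within its calibration. The three estimates of the cover's yaw before the grasp differed by a few hundredths of a radian, and closing the gripper settled it.

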